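# Register a notepad in a guarded paper punch and punch it

### The job

Punch the hanging hole in the notepad: push the pad along the bed of the paper punch until it lies snug and square against both the side guide and the back stop, then reach down through the window of the guard, press the lever fully down and let it spring back up. Do not press the lever before the pad is in place, do not touch the guard, never pick the pad up, and leave the other things on the desk where they are.

Things in the scene. Friction and masses are not known exactly. Their poses are not given: they have to be found in the camera images.
- punch: grey single-hole paper punch, fixed. Origin: at desk height below the middle of the back stop's front face; x points into the throat, y left to the side guide, z up. Base plate x -160 to +75, y -86 to +86 mm, its top (the bed) at z = 12 mm. Over the throat stand the C-frame with the lever and the guard; the punch's nose has its underside at z = 31 mm, so the pad fits below
- back_stop (a point): middle of the bottom edge of the steel back stop's front face, at bed height (z = 12 mm of the punch), x = 0; the stop is 90 mm long in y and 16 mm high, its face square to the punch's x
- side_guide (a point): front (robot) end of the side guide's inner face, at bed height: x = -150, y = +50 mm in the punch's frame. From there the guide's face runs straight along the punch's x to x = -4 mm; it is 12 mm high
- guard: fixed white sheet-steel hood over the punch head, not to be touched; bolted through slots, so not always centred over the lever. Origin: on the bed below the window's centre; axes as the punch's. It spans x -46 to +46, y -71 to +71 mm (feet at x -4 to +46, to y +-84). Flat top 85 mm above the bed (97 above the desk); the front apron at x = -46 ends 32 mm above the bed; the pad passes below
- window (a point): centre of the rectangular window in the guard's top, at the height of the top face; axes as the punch's. Clear opening 64 mm in x by 76 mm in y, edged by a round steel bead that stands 1.5 mm above the top face. The sheet is 2.5 mm thick
- lever_pad (a point): centre of the top of the lever's black rubber finger pad, 36 x 36 mm, seen below the window; moves with the lever. At rest 13 mm below the guard's top face (84 mm above the desk); fully pressed about 15 mm lower (about 69 mm above the desk)
- punch_lever (a joint): angle of the lever: 0 is up at rest, 0.205 rad is fully down on its stop. Its pivot lies 71 mm behind (+x of) the finger pad. A spring brings it back: pressing at the pad takes about 4 N to start and about 10 N at the bottom
- notepad: loose pad of paper flat on the bed, 134 mm (x) by 100 (y) by 12 mm thick. Origin: centre of its underside; x roughly along the punch's x. Home against both stops it is at x = -67, y = 0, z = 12 mm in the punch's frame, square to it, its front 70 mm outside the guard. It starts 15 to 40 mm short of the back stop, 10 to 22 mm off the guide, turned up to 0.1 rad
- magnifier: bystander: magnifying glass with a black handle, 67 x 152 x 10 mm, left of the punch; origin at the centre of its underside
- fold_clip: bystander: big black fold-back clip, 52 x 34 x 54 mm, left of the punch; origin at the centre of its underside
- eraser: bystander: eraser, 20 x 43 x 12 mm, right of the punch; origin at the centre of its underside
- lead_box: bystander: flat black tin box, 50 x 74 x 16 mm, farther to the right; origin at the centre of its underside
- seal_stamp: bystander: hand stamp with a loop handle, 46 x 46 x 79 mm, standing right of the punch; origin at the centre of its underside

How it is judged:
By the outcome, as a careful person would: the job done as asked, in the order asked, and still so for the second after the job is handed in, with the robot touching nothing.
It also fails if it takes over 56 s, if anything falls off the work surface, if the arm or the gripper's body presses on something with over 40 N, if the wrist force passes 120 N, or if a joint passes its speed limit or range.

### The arm

A 7-joint arm with a two-finger parallel gripper is mounted at the origin on a cart in front of the work surface, level with it; the furniture and walls round the work are solid. World frame = base frame: x ahead of the robot, y to its left, z up, the work surface at z = 0. Lengths are in mm, angles in rad, forces in N, time in s.
With the tool pointing down it reaches from about 425 to 950 mm from the base axis. Payload 4.7 kg.
Tool frame: the origin (TCP) lies midway between the tips of the shut fingers; the grasp point (between the pads) lies 19 mm behind it (bot.grip_depth is the distance from the TCP to the grasp point, in mm); z points along the fingers, x is the direction in which the jaws open and shut, and the axes are right-handed (so a half turn about z gives the same grasp; the last joint's range is limited). The gripper opens to 85 mm and grips with 20 to 120 N. Pads are 22 mm wide; open, the fingers measure 114 mm over their backs; the gripper's body (76 mm by 85 mm) begins 54 mm behind the grasp point. The pads swing forward as they close: fully open they stand 13 mm farther back than shut.
Start: joints at [1.262, 0.469, -0.049, 1.532, 0.024, 1.141, -0.082], TCP at [186.457, -648.754, 231.335] pointing down, gripper open.
Joint ranges: [-2.59, 2.59], [-0.33, 1.99], [-1.39, 1.29], [0.1, 2.45], [-1.04, 4.18], [0.21, 1.99], [-2.66, 2.66]. Speed limits (rad/s): [2.57, 2.57, 3.14, 3.14, 3.14, 3.14, 3.14].

### API

Orientations are given as a rotation vector (axis times angle).
In Python, from rig import bot, snapshot gives the robot as it stands. Calls block until the motion is done:
- bot.move_ptp(position, orientation): joint-space move of the TCP to a pose.
- bot.movel(position, orientation=None, max_speed=150): straight line of the TCP; orientation=None keeps the orientation; max_speed is the mean speed in mm/s.
- bot.goto_joints(angles): joint-space move.
- bot.release() and bot.close_gripper(): open the fingers fully, or close them until they stop; the grip force is fixed at half the most.
- bot.wait(seconds).
- bot.ik(position, orientation): joint angles nearest the present ones, or None.
- bot.get_state(): the state.
- snapshot(name): name is "scene" or "side" or "wrist"; returns a dict with "pixels" (400x640x3 uint8, red, green, blue), "z_map" (400x640 float32, mm along the optical axis (not along the pixel's ray), 0 where there is no reading), "K" (3x3 intrinsics, pixels), "R" (3x3) and "t" (3): a world point X has camera coordinates R X + t. Camera axes: x right, y down, z forward; pixel columns grow to the right and rows downward; lengths in mm; the calibration is good to about 2 mm. A picture is of the moment at which its call begins.
A pose or a line that the arm cannot do raises bot.PlanningError and nothing moves.
- bot.close_job(): hands the job in, once; it reports no verdict.
The state is a dict: "t": time; "q": joint angles; "joint_velocities": joint speeds; "tau": joint torques, N m; "tcp_pos": TCP position; "orientation": TCP orientation; "contact_force": force on the tool from outside, world axes, zero at the start; "moment": the same for the moment, N m; "grip_width": opening from 0.0 (shut) to 1.0 (fully open).
Only numpy, scipy, OpenCV 4.12 (cv2) and the standard library are available. Lean on these libraries where they do the work, as an engineer would, in place of code of your own. Each camera call takes 0.05 s, during which the arm holds its last target.

## Working session

There is one attempt and no reset: what is moved stays moved. The work goes in short steps, each a Python script; the robot and the scene stay as the last script left them, time stands still between calls to the robot, and variables do not carry over. Pictures are saved under pics/ and viewed, and the job is handed in when it is done.

```bash
ls; mkdir -p pics
python3 - <<'E'
from rig import bot, snapshot
import cv2, numpy as np
for n in ["scene","side","wrist"]:
    s=snapshot(n); cv2.imwrite(f"pics/{n}0.png",s["pixels"][:,:,::-1]); np.savez(f"{n}0.npz",**s)
    print(n,s["K"].tolist(),(-s["R"].T@s["t"]).round(0), s["R"][2].round(2))
st=bot.get_state(); print(st["t"],st["tcp_pos"],st["orientation"],st["contact_force"],st["grip_width"])
E
```

```text
pics
scene [[499.7507760642626, 0.0, 311.4408075316437], [0.0, 499.7507760642626, 198.67890768259596], [0.0, 0.0, 1.0]] [ 186. -374.  858.] [ 0.36  0.55 -0.75]
side [[442.75522451916595, 0.0, 324.23379879054585], [0.0, 442.75522451916595, 202.7494481884674], [0.0, 0.0, 1.0]] [ 348. 1078.  750.] [ 0.18 -0.79 -0.59]
wrist [[307.0793472863482, 0.0, 319.0592968798752], [0.0, 307.0793472863482, 202.32824241885967], [0.0, 0.0, 1.0]] [ 255. -628.  373.] [-0.27 -0.08 -0.96]
0.15 [ 186.26992136 -648.33504604  230.51928363] [-2.50883909e+00  1.88948006e+00  1.96211365e-03] [-0.40833644 -0.0552358   0.29905881] 0.9998276692484712
```

View pics/scene0.png

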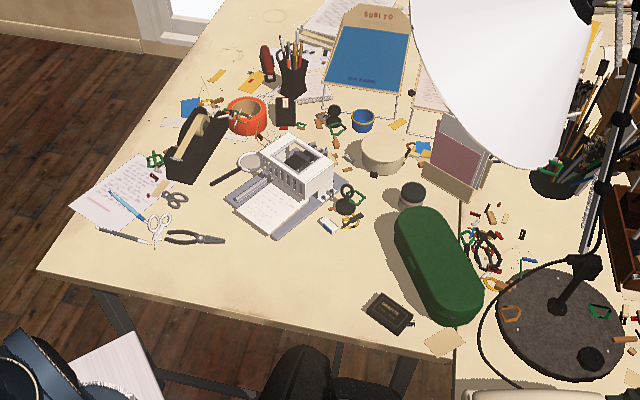

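View pics/side0.png

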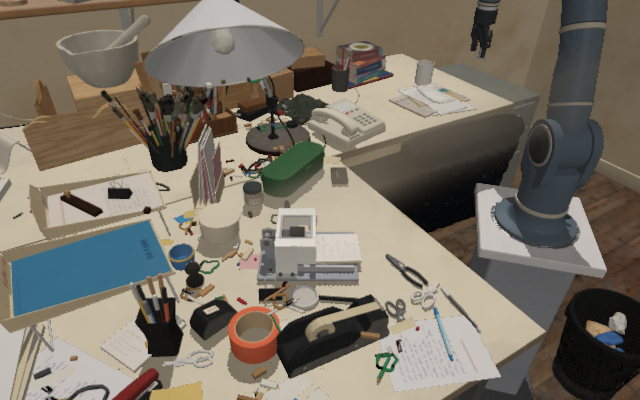

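View pics/wrist0.png

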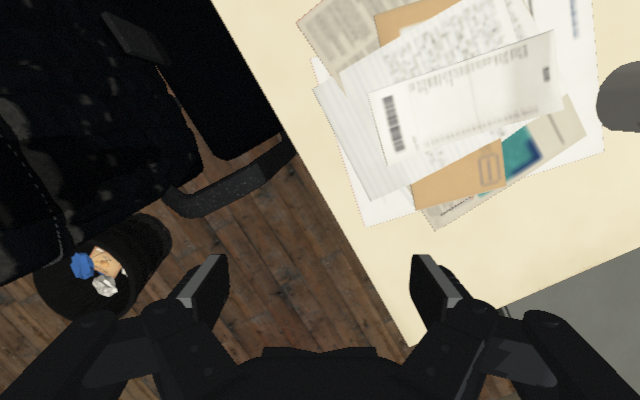

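The scene view shows the punch at about (285,185), with the guard hood behind and the pad in front. The side view shows it at about (310,245). The lamp stands at the right and far side. Next I enlarge the punch and measure.

```bash
cat > h.py <<'E'
import numpy as np, cv2
def load(f): return dict(np.load(f))
def pix2world(s,u,v,z=None):
    d=np.linalg.inv(s["K"])@np.array([u,v,1.0]); 
    c=-s["R"].T@s["t"]; r=s["R"].T@d
    if z is None: return s["R"].T@(d*s["z_map"][int(round(v)),int(round(u))]-s["t"])
    return c+r*(z-c[2])/r[2]
def cloud(s):
    z=s["z_map"]; v,u=np.mgrid[0:400,0:640]
    d=np.stack([(u-s["K"][0,2])/s["K"][0,0],(v-s["K"][1,2])/s["K"][1,1],np.ones_like(z)],-1)*z[...,None]
    return (d-s["t"])@s["R"]
def proj(s,X):
    c=s["R"]@np.asarray(X,float)+s["t"]; p=s["K"]@c; return p[:2]/p[2]
E
python3 - <<'E'
from h import *
s=load("scene0.npz"); sd=load("side0.npz")
c=s["pixels"][120:250,190:390,::-1]; cv2.imwrite("pics/scene0z.png",cv2.resize(c,None,fx=4,fy=4,interpolation=cv2.INTER_CUBIC))
c=sd["pixels"][195:320,230:390,::-1]; cv2.imwrite("pics/side0z.png",cv2.resize(c,None,fx=4.6,fy=4.6,interpolation=cv2.INTER_CUBIC))
for u,v in [(233,200),(270,235),(300,155),(262,215),(240,95),(390,310),(435,260),(411,195),(560,300),(520,80),(450,150)]: print(u,v,pix2world(s,u,v).round(0))
E
```

```text
233 200 [442. 336.  16.]
270 235 [467. 212.   8.]
300 155 [610. 323.  82.]
262 215 [475. 259.  22.]
240 95 [638. 689.   0.]
390 310 [571. -66.  16.]
435 260 [690. -44.  62.]
411 195 [763. 113.  58.]
560 300 [ 832. -229.   54.]
520 80 [763. -30. 440.]
450 150 [874. 131. 122.]
```

View pics/scene0z.png

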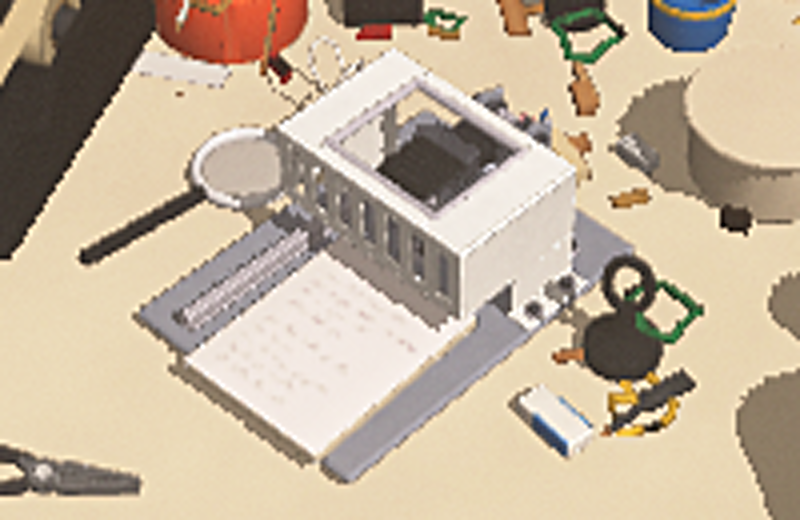

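View pics/side0z.png

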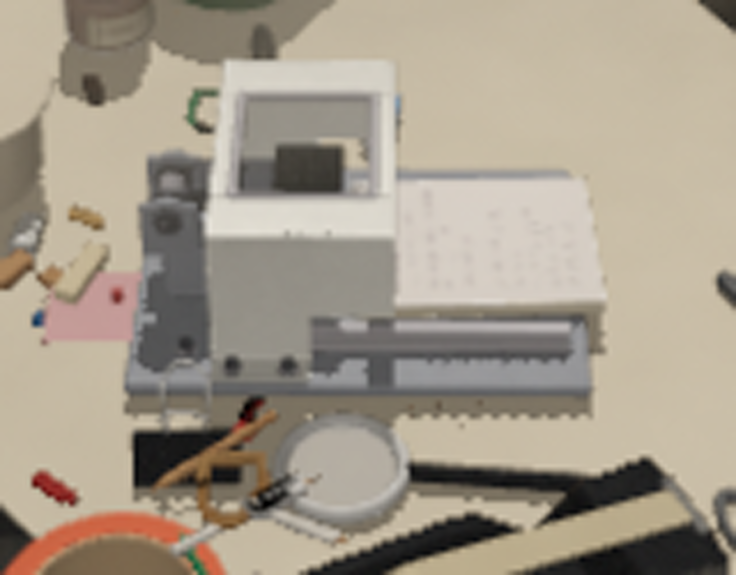

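Run:
```python
from h import *
s=load("scene0.npz"); sd=load("side0.npz")
img=np.zeros((600,800,3),np.uint8)
# topdown heights: x 200..1100 , y -700..700 ; scale 0.55
for q in (s,sd):
    P=cloud(q)[q["z_map"]>0]; P=P[(P[:,2]>60)&(P[:,2]<700)]
    r=np.hypot(P[:,0],P[:,1]); a=np.degrees(np.arctan2(P[:,1],P[:,0]))
    for lo in range(-90,60,15):
        m=(a>=lo)&(a<lo+15)&(r>300)&(r<900)
        if m.any(): 
            for z0,z1 in((60,150),(150,300),(300,700)):
                mm=m&(P[:,2]>z0)&(P[:,2]<z1)
                if mm.sum()>5: print(lo,z0,z1,mm.sum(),"rmin",np.percentile(r[mm],2).round())
    print()
# guard top & pad
C=cloud(s); m=(abs(C[...,2]-97)<6)&(C[...,0]>450)&(C[...,0]<750)&(C[...,1]>180)&(C[...,1]<450)
m=m.astype(np.uint8); n,l,st,ce=cv2.connectedComponentsWithStats(m); k=1+np.argmax(st[1:,4]); print(st[k],ce[k])
p=C[l==k]; print(p.mean(0)); R=cv2.minAreaRect(p[:,:2].astype(np.float32)); print("guard",R, cv2.boxPoints(R).round())
px=s["pixels"].astype(int)
m=(abs(C[...,2]-24)<5)&(px.min(-1)>195)&(C[...,0]>380)&(C[...,0]<650)&(C[...,1]>150)&(C[...,1]<400)
n,l,st,ce=cv2.connectedComponentsWithStats(m.astype(np.uint8)); k=1+np.argmax(st[1:,4]);print(st[k])
p=C[l==k];print(p.mean(0)); R=cv2.minAreaRect(p[:,:2].astype(np.float32)); print("pad",R, cv2.boxPoints(R).round())
```

```text
-30 60 150 3872 rmin 309.0
-30 150 300 954 rmin 324.0
-15 60 150 4340 rmin 356.0
-15 150 300 1683 rmin 816.0
-15 300 700 15990 rmin 679.0
0 60 150 3007 rmin 675.0
0 150 300 447 rmin 879.0
0 300 700 9384 rmin 659.0
15 60 150 1897 rmin 612.0
30 60 150 779 rmin 630.0
45 60 150 1374 rmin 594.0

-90 60 150 406 rmin 301.0
-90 150 300 32 rmin 328.0
-90 300 700 123 rmin 601.0
-75 60 150 79 rmin 300.0
-75 150 300 348 rmin 303.0
-75 300 700 751 rmin 601.0
-60 150 300 115 rmin 301.0
-45 60 150 343 rmin 306.0
-45 150 300 152 rmin 300.0
-30 60 150 1216 rmin 301.0
-30 150 300 136 rmin 310.0
-15 60 150 1472 rmin 335.0
-15 150 300 557 rmin 810.0
-15 300 700 2805 rmin 683.0
0 60 150 1057 rmin 674.0
0 150 300 159 rmin 878.0
0 300 700 2635 rmin 662.0
15 60 150 1110 rmin 618.0
15 300 700 220 rmin 780.0
30 60 150 1188 rmin 638.0
45 60 150 2428 rmin 600.0

[ 259  132   75   54 1351] [296.65951147 158.59585492]
[589.64053515 303.87992514  97.36953169]
guard ((591.9474487304688, 309.0184020996094), (94.98138427734375, 145.9724578857422), 14.957733154296875) [[527. 367.]
 [565. 226.]
 [657. 251.]
 [619. 392.]]
[ 236  183   73   51 1621]
[499.48519711 269.55265482  21.72592675]
pad ((508.75128173828125, 273.2660217285156), (128.7365264892578, 102.912353515625), 17.215734481811523) [[432. 303.]
 [462. 205.]
 [585. 243.]
 [555. 341.]]
```

Run:
```python
from h import *
s=load("scene0.npz"); sd=load("side0.npz"); w=load("wrist0.npz")
for n,q in (("scene",s),("side",sd)):
    P=cloud(q)[q["z_map"]>0]
    r=np.hypot(P[:,0],P[:,1]); a=np.degrees(np.arctan2(P[:,1],P[:,0]))
    print(n)
    for lo in range(-75,60,15):
        row=[]
        for r0 in range(250,850,75):
            m=(a>=lo)&(a<lo+15)&(r>r0)&(r<r0+75)
            row.append("%5.0f"%np.percentile(P[m,2],99.5) if m.sum()>20 else "    -")
        print(lo,*row)
```

```text
scene
-75     -     -     -     -     -     -     -     -
-60     -     -     -     -     -     -     -     -
-45     -     -     -     -     -     -     -     -
-30   153   156   128   -77     9    89    92    87
-15     -   142     3    18    19   428   471   510
0     -     4     4     4    13   489   506   518
15     4     4     4    25    99   101   101    61
30     4     4    12    24    26   101   100    74
45     4     4    12    12    73    85    90    72
side
-75   156   159     -     -   348   437   341    33
-60   157   156     -     -     4    13    16    17
-45   156   157     -     -    43    60    68    74
-30   154   156   121     -    71    91    93    87
-15     -   139    82    18    20   420   445   438
0     -     4     4     4     4   490   509   521
15     3     4     3    24    99   100    99   505
30     3     3    11    23    25    99    98    73
45     3     3    11    11    72    83    88    74
```

```bash
cat >> h.py <<'E'
from scipy.spatial.transform import Rotation as Ro
def ori(yaw):
    c,s=np.cos(yaw),np.sin(yaw)
    return Ro.from_matrix(np.array([[-s,c,0],[c,s,0],[0,0,-1]]).T.T if False else np.column_stack([[-s,c,0],[c,s,0],[0,0,-1]])).as_rotvec()
E
python3 - <<'E'
from h import *
from rig import bot
o=ori(np.radians(15))
print(bot.get_state()["q"])
print("view",bot.ik([493,283,280],o))
o2=ori(np.radians(195)); print("view flip",bot.ik([493,283,280],o2))
for a in (-74,-45,-15,15,29):
    t=np.radians(a); print(a,bot.ik([480*np.cos(t),480*np.sin(t),310],ori(t-np.pi/2)), bot.ik([480*np.cos(t),480*np.sin(t),310],o))
E
```

```text
[ 1.26212848  0.4692581  -0.0485878   1.53337684  0.02414499  1.14104258
 -0.08231022]
view [ 0.14718893  0.41524213 -0.98922858  1.69022548  0.36502257  1.23549932
  0.90691244]
view flip [ 0.28390083  0.54076785 -1.25611861  1.68442585  0.53091565  1.31241788
 -2.38195055]
-74 [ 1.26949732  0.08438067 -0.07070567  1.86819562  0.00641557  1.18923331
 -0.09489027] None
-45 [ 0.97029739  0.09674733 -0.29395784  1.85768105  0.03013476  1.1914463
 -0.1189236 ] [ 1.38000434  0.14184689 -0.74989208  1.83856783  0.1035351   1.20071686
  2.4301762 ]
-15 [ 0.73462448  0.12417763 -0.61106037  1.84387395  0.07641251  1.19683497
 -0.16256881] [ 0.93091066  0.15563197 -0.83731949  1.83553086  0.12366627  1.20398115
  1.88768754]
15 [ 0.64489584  0.23061918 -1.14327531  1.82712822  0.22289809  1.22547585
 -0.30294304] [ 0.71377337  0.27289052 -1.25041763  1.82511199  0.27383848  1.24039663
  1.21651566]
29 [ 0.53594934  0.34256184 -1.38040789  1.82337443  0.35267565  1.26931994
 -0.43573333] [ 0.52631384  0.329099   -1.35844963  1.82361199  0.33786941  1.263318
  0.90617579]
```

Run:
```python
from h import *
from rig import bot, snapshot
P1=[1.2695,.0844,-.0707,1.868,.0064,1.1892,-.0949]
bot.goto_joints(P1); print(bot.get_state()["t"])
P2=list(P1); P2[0]=-.5; P2[6]=1.25
bot.goto_joints(P2); st=bot.get_state(); print(st["t"],st["tcp_pos"])
o=ori(np.radians(15)); q=bot.ik([493,283,280],o); print(q)
bot.goto_joints(q); bot.wait(.1); st=bot.get_state(); print(st["t"],st["tcp_pos"])
for n in ["scene","side","wrist"]:
    s=snapshot(n); cv2.imwrite(f"pics/{n}1.png",s["pixels"][:,:,::-1]); np.savez(f"{n}1.npz",**s)
```

```text
1.0
3.625 [426.82412247 219.89396748 310.06990723]
[-0.53011849  0.25769507 -0.08027893  1.72679714  0.0223134   1.15798579
  1.21588523]
4.1917 [493.04105511 281.95445158 280.30172586]
```

View pics/wrist1.png

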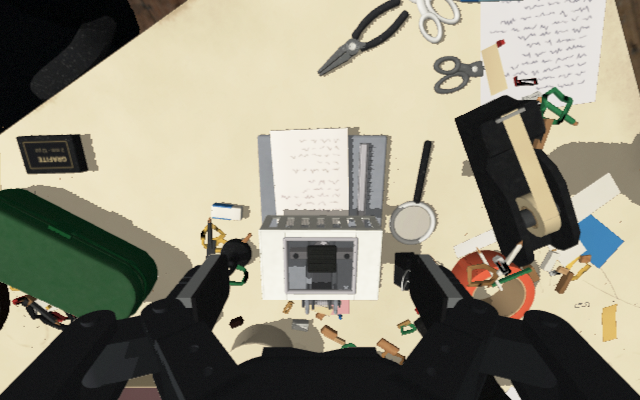

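View pics/scene1.png

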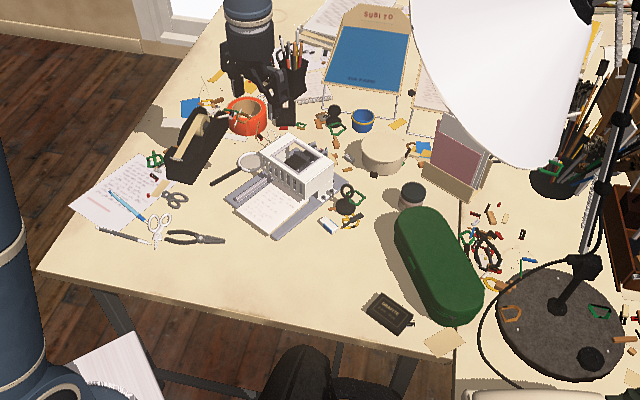

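The wrist view shows the pad at about (311,172), the guide at (365,175), the guard top at (320,265), the lever's finger pad at (321,259) and the clip near (404,268). Now enlarge it.

Run:
```python
from h import *
w=load("wrist1.npz"); print((-w["R"].T@w["t"]).round(1))
c=w["pixels"][118:313,240:440,::-1]; cv2.imwrite("pics/wrist1z.png",cv2.resize(c,(600,585),interpolation=cv2.INTER_CUBIC))
c=w["pixels"][210:310,250:400,::-1]; cv2.imwrite("pics/wrist1y.png",cv2.resize(c,(780,520),interpolation=cv2.INTER_CUBIC))
```

```text
[422.3 263.8 423.4]
```

View pics/wrist1z.png

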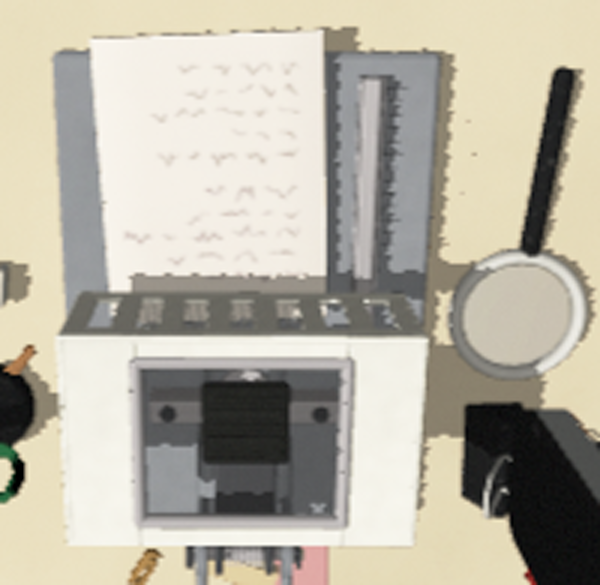

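View pics/wrist1y.png

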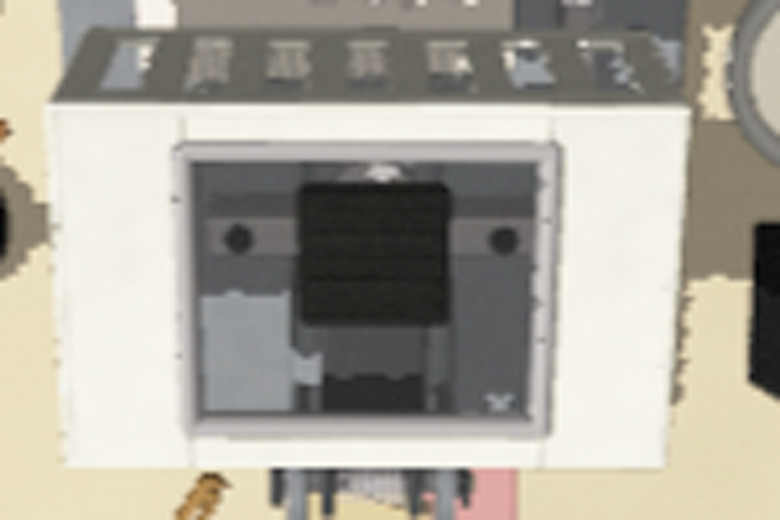

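```bash
cat >> h.py <<'E'
def edge(s,p0,p1,z,half=4,n=25,sign=0):
    """subpixel edge points near the segment p0-p1, ray-cast to plane z, line fit -> (point, dir, resid)"""
    g=cv2.cvtColor(s["pixels"],cv2.COLOR_RGB2GRAY).astype(np.float32)
    p0=np.array(p0,float);p1=np.array(p1,float);d=(p1-p0)/np.linalg.norm(p1-p0);nn=np.array([-d[1],d[0]])
    k=np.arange(-half,half+.01,.25); pts=[]
    for f in np.linspace(.04,.96,n):
        q=p0+f*(p1-p0)+k[:,None]*nn
        v=cv2.remap(g,q[:,:1].astype(np.float32),q[:,1:].astype(np.float32),cv2.INTER_LINEAR).ravel()
        gr=np.gradient(cv2.GaussianBlur(v[:,None],(1,9),1.5).ravel()); a=np.abs(gr) if sign==0 else np.clip(sign*gr,0,None)
        i=a.argmax()
        if a[i]>1 and 1<i<len(k)-2: pts.append(pix2world(s,*(p0+f*(p1-p0)+k[i]*nn),z)[:2])
    pts=np.array(pts,np.float32)
    for _ in range(3):
        vx,vy,x,y=cv2.fitLine(pts,cv2.DIST_HUBER,0,.01,.01).ravel()
        r=(pts-[x,y])@np.array([-vy,vx]); pts=pts[abs(r)<max(1.0,2*r.std())] if len(pts)>6 else pts
    return np.array([x,y]),np.array([vx,vy]),float(r.std()),len(pts)
def inter(a,b):
    M=np.column_stack([a[1],-b[1]]); t=np.linalg.solve(M,b[0]-a[0]); return a[0]+t[0]*a[1]
E
python3 - <<'E'
from h import *
w=load("wrist1.npz")
Z=lambda x,y:(240+x/3-1/3,118+y/3-1/3)
Y=lambda x,y:(250+x/5.2-.4,210+y/5.2-.4)
C=cloud(w)
for nm,p in [("pad",Z(200,150)),("bed",Z(75,150)),("guide top",Z(370,150)),("guard",Z(90,430)),("lever",Z(245,425))]:
    u,v=map(int,map(round,p)); print(nm,np.median(C[v-2:v+3,u-1:u+2].reshape(-1,3),0).round(1))
E_={
"guide":edge(w,Z(358,85),Z(355,275),24,3),
"padR":edge(w,Z(323,45),Z(326,270),24,3),
"padL":edge(w,Z(93,50),Z(108,280),24,3),
"padF":edge(w,Z(100,38),Z(318,31),24,3),
"baseL":edge(w,Z(55,70),Z(66,290),12,3),
"baseR":edge(w,Z(440,70),Z(433,260),12,3),
"baseF":edge(w,Z(335,53),Z(435,53),12,3),
"guardF":edge(w,Y(60,104),Y(680,106),97,3),
"guardB":edge(w,Y(80,466),Y(660,467),97,3),
"guardL":edge(w,Y(52,120),Y(65,450),97,3),
"guardR":edge(w,Y(688,120),Y(668,450),97,3),
"winF":edge(w,Y(205,161),Y(530,161),97,2.5),
"winB":edge(w,Y(205,412),Y(520,412),97,2.5),
"winL":edge(w,Y(188,175),Y(197,405),97,2.5),
"winR":edge(w,Y(537,175),Y(529,405),97,2.5),
"levF":edge(w,Y(305,184),Y(445,184),84,2.5),
"levB":edge(w,Y(305,325),Y(445,325),84,2.5),
"levL":edge(w,Y(301,190),Y(301,318),84,2.5),
"levR":edge(w,Y(449,190),Y(447,318),84,2.5)}
for k,(p,d,r,n) in E_.items():
    a=np.degrees(np.arctan2(d[1],d[0])); a=(a+90)%180-90
    print(k,p.round(1),"ang",round(a,2),"res",round(r,2),n)
def ctr(a,b,c,d): return np.mean([inter(E_[x],E_[y]) for x in(a,b) for y in (c,d)],0)
yaw=np.radians(15)
print("guard c",ctr("guardF","guardB","guardL","guardR"),"win c",ctr("winF","winB","winL","winR"),"lev c",ctr("levF","levB","levL","levR"))
print("base front corners",inter(E_["baseF"],E_["baseL"]),inter(E_["baseF"],E_["baseR"]))
print("pad front corners",inter(E_["padF"],E_["padL"]),inter(E_["padF"],E_["padR"]))
E
```

```text
pad [497.1 266.   21.1]
bed [513.  212.4  12.1]
guide top [477.4 338.6  24.2]
guard [600.7 251.8  97.1]
lever [588.9 310.6  84.5]
guide [493.3 337.9] ang 14.09 res 0.75 23
padR [484.  319.8] ang 17.5 res 0.22 25
padL [522.5 227.4] ang 16.99 res 0.23 25
padF [449.5 251.5] ang -73.22 res 0.35 24
baseL [532.1 208.5] ang 14.56 res 0.26 25
baseR [471.4 369.8] ang 21.23 res 1.65 22
baseF [433.9 336.3] ang -75.12 res 0.25 20
guardF [545.4 306.2] ang -75.3 res 0.12 25
guardB [640.6 306.2] ang -75.25 res 0.16 23
guardL [608.9 241. ] ang 14.37 res 0.31 22
guardR [570.8 377.8] ang 14.35 res 0.28 24
winF [559.6 305.9] ang -75.13 res 0.11 23
winB [624.2 314.2] ang -74.64 res 0.21 21
winL [600.8 271.4] ang 13.7 res 0.11 25
winR [581.8 346.9] ang 14.43 res 0.24 25
levF [570.8 306.1] ang -75.13 res 0.19 25
levB [607.  315.8] ang -75.14 res 0.0 25
levL [593.8 293.3] ang 11.94 res 0.3 24
levR [585.5 328.9] ang 16.83 res 0.37 25
guard c [592.0141  309.95248] win c [592.07117 309.36035] lev c [588.91595 310.87427]
base front corners [472.06137 192.85551] [429.3924  353.45996]
pad front corners [462.29614 209.02231] [433.67163 303.93033]
```

```bash
cat >> h.py <<'E'
YAW=np.radians(14.75); O=np.array([605.2,315.8]); EX=np.array([np.cos(YAW),np.sin(YAW)]); EY=np.array([-EX[1],EX[0]])
def toP(w): w=np.asarray(w)[...,:2]-O; return np.stack([w@EX,w@EY],-1)
def W(x,y,z): return list(O+x*EX+y*EY)+[z]
E
python3 - <<'E'
from h import *
from rig import bot
w=load("wrist1.npz"); C=cloud(w)
# objects right of punch
P=toP(C); m=(P[...,0]>-200)&(P[...,0]<20)&(P[...,1]<-90)&(P[...,1]>-200)&(C[...,2]>5)
n,l,st,ce=cv2.connectedComponentsWithStats(m.astype(np.uint8))
for k in range(1,n):
    if st[k,4]>15:
        p=P[l==k]; print(p.min(0).round(),p.max(0).round(),C[l==k][:,2].max().round(),st[k,4])
o=ori(YAW)
for p in [(-112,-105,120),(-112,-105,15.5),(-112,-60,15.5),(-185,-3,15.5),(-145,-3,15.5),(-17,-1,120),(-17,-1,66)]:
    print(p,np.round(W(*p)),bot.ik(W(*p),o) is not None)
E
```

```text
[ -64. -172.] [  19. -112.] 15.0 665
[ -18. -147.] [  20. -102.] 74.0 642
(-112, -105, 120) [524. 186. 120.] True
(-112, -105, 15.5) [524. 186.  16.] True
(-112, -60, 15.5) [512. 229.  16.] True
(-185, -3, 15.5) [427. 266.  16.] True
(-145, -3, 15.5) [466. 276.  16.] True
(-17, -1, 120) [589. 311. 120.] True
(-17, -1, 66) [589. 311.  66.] True
```

```bash
cat >> h.py <<'E'
def F(st): 
    f=np.asarray(st["contact_force"]); return np.array([f[:2]@EX,f[:2]@EY,f[2]])
E
python3 - <<'E'
from h import *
from rig import bot, snapshot
o=ori(YAW)
bot.close_gripper(); print("grip",bot.get_state()["t"],bot.get_state()["grip_width"])
bot.move_ptp(W(-112,-108,110),o); print(bot.get_state()["t"])
bot.movel(W(-112,-108,16),o,max_speed=120); bot.wait(.1)
st=bot.get_state(); f0=F(st); print(st["t"],toP(st["tcp_pos"]),st["tcp_pos"][2],f0)
bot.movel(W(-112,-90,16),o,max_speed=60)
y=-90
while y<-60:
    y+=3; bot.movel(W(-112,y,16),o,max_speed=40); st=bot.get_state(); f=F(st)-f0
    print(y,round(st["t"],2),toP(st["tcp_pos"]).round(1),round(st["tcp_pos"][2],1),f.round(1))
    if abs(f[1])>4: break
for n in ["scene","side","wrist"]:
    s=snapshot(n); cv2.imwrite(f"pics/{n}2.png",s["pixels"][:,:,::-1]); np.savez(f"{n}2.npz",**s)
E
```

```text
grip 5.1083 -0.0037508969174555365
5.925
6.9583 [-111.19358526 -107.86649642] 16.947319461719527 [ 0.087189   -0.20288436  0.32049636]
-87 7.66 [-112.  -87.] 16.0 [-0.   0.3  0.1]
-84 7.91 [-112.   -83.8] 16.0 [-0.9  0.1 -1.2]
-81 8.16 [-112.   -80.7] 16.0 [ 0.7  0.2 -0.4]
-78 8.41 [-112.   -77.7] 16.0 [-0.1  0.4  0.1]
-75 8.66 [-112.   -74.7] 16.0 [ 0.4  0.1 -1.1]
-72 8.91 [-112.   -71.8] 16.0 [ 0.1  0.5 -0.1]
-69 9.16 [-112.   -68.7] 16.0 [-0.5  1.3 -0.2]
-66 9.41 [-112.   -65.6] 16.0 [-0.2  0.8 -0.3]
-63 9.66 [-112.   -62.6] 16.0 [-0.1  0.7  0.4]
-60 9.91 [-112.   -59.6] 16.0 [1.3 0.6 0.9]
```

View pics/wrist2.png

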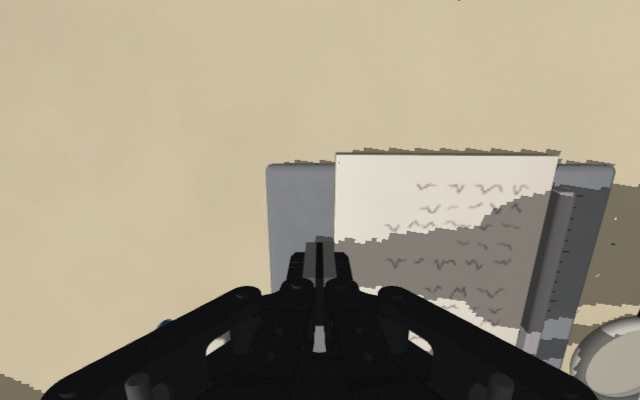

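The wrist view has the pad's left side at (335,155–240) and its guide-side edge at (557,155). The guide's inner face is at about (555–520,190–330), so only a few mm remain. I keep pushing.

Run:
```python
from h import *
from rig import bot, snapshot
o=ori(YAW); f0=np.array([.09,-.2,.3])
y=-60
while y<-46:
    y+=1.2; bot.movel(W(-112,y,16),o,max_speed=40); st=bot.get_state(); f=F(st)-f0
    print(round(y,1),round(st["t"],2),toP(st["tcp_pos"]).round(1),f.round(1))
    if f[1]<-5: break
s=snapshot("wrist"); cv2.imwrite(f"pics/wrist3.png",s["pixels"][:,:,::-1]); np.savez(f"wrist3.npz",**s)
```

```text
-58.8 10.31 [-112.   -58.8] [ 0.3 -0.6 -0.8]
-57.6 10.56 [-111.9  -57.9] [-0.4 -0.4 -0.6]
-56.4 10.81 [-111.6  -57.6] [ 1.5 -3.3 -0.1]
-55.2 11.06 [-111.6  -57.5] [ 1.5 -6.6 -1.2]
```

View pics/wrist3.png

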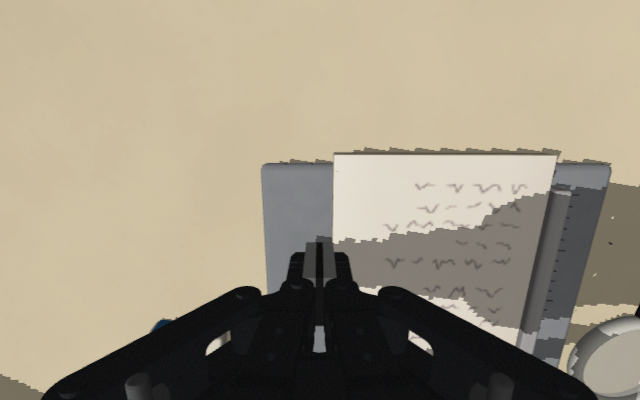

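Contact force rose to 6.6 N with the finger at y=-57.5, so the pad is against the guide. Next I push from the front.

Run:
```python
from h import *
from rig import bot, snapshot
o=ori(YAW)
bot.movel(W(-112,-68,16),o,max_speed=80)
bot.movel(W(-125,-68,45),o,max_speed=120)
bot.movel(W(-194,-2,45),o,max_speed=150)
bot.movel(W(-194,-2,16),o,max_speed=100); bot.wait(.1)
st=bot.get_state(); f0=F(st); print(st["t"],toP(st["tcp_pos"]).round(1),st["tcp_pos"][2],f0.round(1))
bot.movel(W(-184,-2,16),o,max_speed=50)
bot.movel(W(-152,-2,16),o,max_speed=25); st=bot.get_state(); print(st["t"],toP(st["tcp_pos"]).round(1),(F(st)-f0).round(1))
x=-152
while x<-138:
    x+=1.2; bot.movel(W(x,-2,16),o,max_speed=40); st=bot.get_state(); f=F(st)-f0
    print(round(x,1),round(st["t"],2),toP(st["tcp_pos"]).round(1),f.round(1))
    if f[0]<-5: break
s=snapshot("wrist"); cv2.imwrite(f"pics/wrist4.png",s["pixels"][:,:,::-1]); np.savez(f"wrist4.npz",**s)
```

```text
13.1583 [-193.4   -2.1] 16.352415208027658 [-0.4  0.2  0.6]
14.9417 [-151.9   -2. ] [ 0.2 -1.  -0.6]
-150.8 15.19 [-150.8   -1.9] [-0.1 -0.5  0. ]
-149.6 15.44 [-149.4   -2. ] [-0.7 -0.2 -1.2]
-148.4 15.69 [-148.2   -2. ] [ 0.6  0.2 -0.8]
-147.2 15.94 [-147.   -2.] [-0.5 -0.  -1.2]
-146.0 16.19 [-145.8   -2. ] [ 0.   0.3 -0.1]
-144.8 16.44 [-144.6   -2. ] [ 0.1 -0.4 -1. ]
-143.6 16.69 [-143.4   -2. ] [-1.6 -0.2 -1. ]
-142.4 16.94 [-142.2   -2. ] [-0.5  0.6 -1.7]
-141.2 17.19 [-141.   -2.] [-0.1 -0.6 -1.7]
-140.0 17.44 [-140.5   -2. ] [-1.7 -0.4  0.9]
-138.8 17.69 [-140.4   -2. ] [-5.6 -0.7  2.1]
```

View pics/wrist4.png

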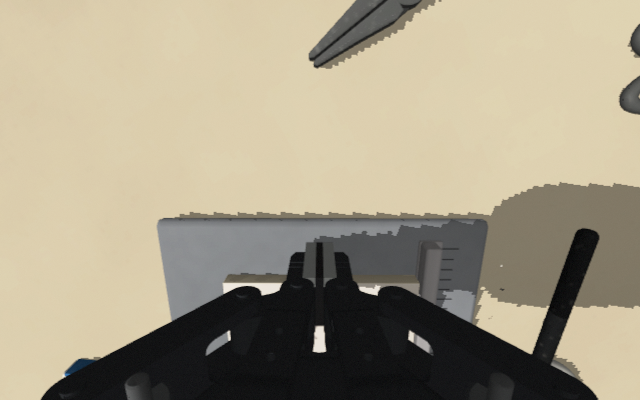

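Run:
```python
from h import *
from rig import bot, snapshot
o=ori(YAW)
bot.movel(W(-155,-2,16),o,max_speed=80)
bot.movel(W(-165,-2,200),o,max_speed=250); bot.wait(.15)
s=snapshot("wrist"); cv2.imwrite(f"pics/wrist5.png",s["pixels"][:,:,::-1]); np.savez(f"wrist5.npz",**s); print(bot.get_state()["t"])
```

```text
19.175
```

View pics/wrist5.png

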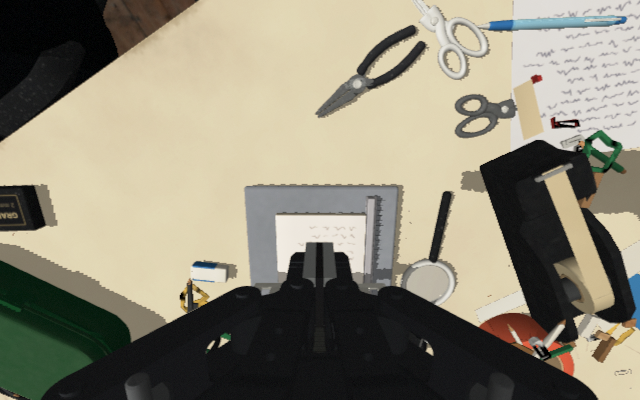

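Run:
```python
from h import *
w=load("wrist5.npz")
c=w["pixels"][170:300,230:420,::-1]; cv2.imwrite("pics/wrist5z.png",cv2.resize(c,None,fx=4,fy=4,interpolation=cv2.INTER_CUBIC))
E_={"baseF":edge(w,(255,185.5),(385,186),12,3),"baseL":edge(w,(246,192),(250,275),12,3),
"padF":edge(w,(280,214),(362,214.5),24,3),"padL":edge(w,(276,220),(276,280),24,3),"padR":edge(w,(366,220),(366,250),24,3),"guide":edge(w,(367,200),(366,280),24,2)}
for k,(p,d,r,n) in E_.items():
    a=np.degrees(np.arctan2(d[1],d[0])); a=(a+90)%180-90
    print(k,p.round(1),toP(p).round(1),"ang",round(a,2),"res",round(r,2),n)
b=inter(E_["baseF"],E_["baseL"]); p=inter(E_["padF"],E_["padL"]); p2=inter(E_["padF"],E_["padR"])
print(toP(b),toP(p),toP(p2))
```

```text
baseF [447.2 278.3] [-162.3    4. ] ang -75.73 res 0.54 25
baseL [524.8 206.6] [-105.6  -85.1] ang 14.61 res 0.23 25
padF [478.4 282.9] [-131.     0.5] ang -75.46 res 0.21 25
padL [529.5 243.8] [-91.5 -50.4] ang 14.47 res 0.19 23
padR [492.1 336.4] [-104.1   48.7] ang 14.58 res 0.19 25
guide [504.4 341.3] [-91.   50.4] ang 14.83 res 0.24 19
[-163.04997391  -84.96039256] [-131.16080239  -50.15597094] [-130.7951186    48.74166285]
```

View pics/wrist5z.png

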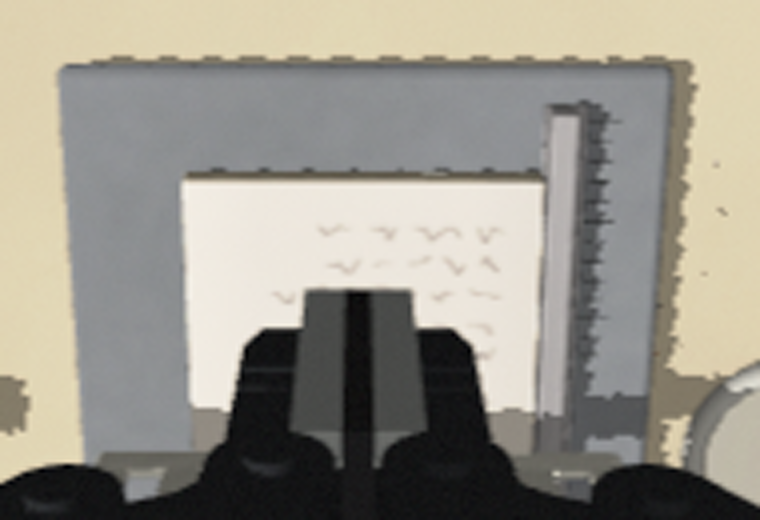

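The pad front measures about -131 mm and its sides ±50 mm, square within 0.3°. The expected front is -134 mm, so I check the back edge through the window.

Run:
```python
from h import *
from rig import bot, snapshot
o=ori(YAW)
bot.release(); bot.move_ptp(W(-60,0,215),o); bot.wait(.1); print(bot.get_state()["t"])
for n in ["wrist","scene","side"]:
    s=snapshot(n); cv2.imwrite(f"pics/{n}6.png",s["pixels"][:,:,::-1]); np.savez(f"{n}6.npz",**s)
    if n=="wrist":
        u,v=proj(s,W(-14,-3,97)); print(u,v); u=int(u);v=int(v)
        c=s["pixels"][max(0,v-60):v+60,u-80:u+80,::-1]; cv2.imwrite("pics/wrist6z.png",cv2.resize(c,None,fx=5,fy=5,interpolation=cv2.INTER_CUBIC))
    if n=="side":
        c=s["pixels"][195:320,230:390,::-1]; cv2.imwrite("pics/side6z.png",cv2.resize(c,None,fx=4.6,fy=4.6,interpolation=cv2.INTER_CUBIC))
```

```text
20.5583
314.9560288345018 246.73998626558958
```

View pics/wrist6z.png

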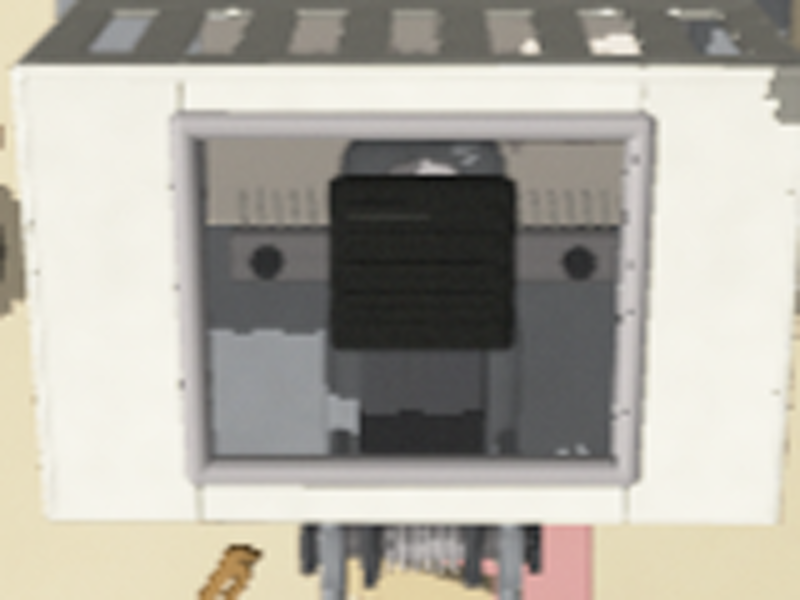

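View pics/side6z.png

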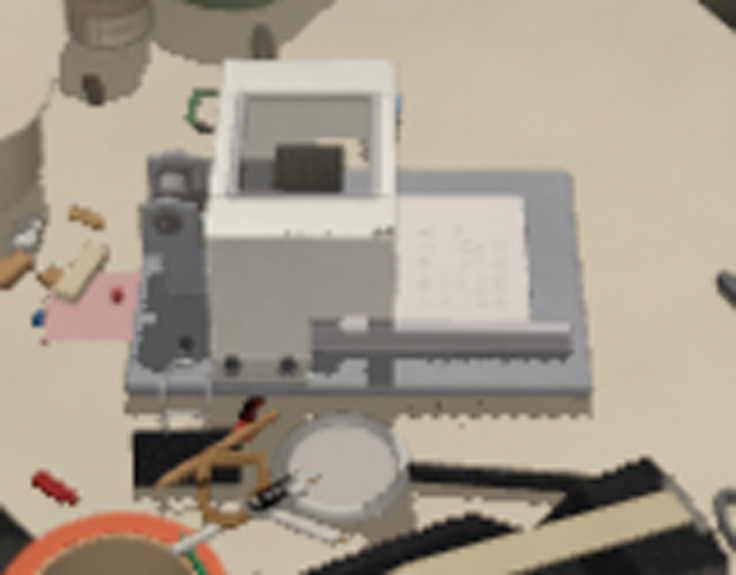

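Run:
```python
from h import *
w=load("wrist6.npz"); u0,v0=314-80,246-60
Z=lambda x,y:(u0+x/5-.4,v0+y/5-.4)
C={"padB_R":edge(w,Z(215,226),Z(325,226),24,1.5),"padB_L":edge(w,Z(520,226),Z(610,226),24,1.5),
"stopR":edge(w,Z(235,235),Z(325,235),28,1.2,sign=1),"stopL":edge(w,Z(520,235),Z(610,235),28,1.2,sign=1),
"stopBR":edge(w,Z(235,279),Z(325,279),28,2),"stopBL":edge(w,Z(520,279),Z(610,279),28,2)}
for k,(p,d,r,n) in C.items():
    a=np.degrees(np.arctan2(d[1],d[0])); print(k,toP(p).round(2),round((a+90)%180-90,2),round(r,2),n)
g=cv2.cvtColor(w["pixels"],cv2.COLOR_RGB2GRAY)
for x in (270,290,310,540,560,600):
    u=int(round(Z(x,0)[0])); print(x,u,[(v,int(g[v,u]),float(toP(pix2world(w,u,v,24))[0].round(1))) for v in range(226,246)][::1])
# base back edge and front edge in side view
s=load("side6.npz"); S=lambda x,y:(230+x/4.6-.4,195+y/4.6-.4)
for k,p in [("baseBackL",S(125,390)),("baseFrontL",S(590,390)),("base front R",S(571,173))]:
    print(k,toP(pix2world(s,*p,12)).round(1))
for k,p in [("guide front top",S(573,325)),("pad F",S(527,320)),("pad F R",S(522,197))]: print(k,toP(pix2world(s,*p,24)).round(1))
```

```text
padB_R [ -0.94 -33.73] -75.27 0.0 25
padB_L [-0.92 33.98] -75.27 0.0 25
stopR [ -0.06 -34.07] -75.96 0.16 25
stopL [ 0.05 33.25] -75.1 0.14 25
stopBR [ 10.98 -32.7 ] -75.27 0.29 21
stopBL [11.   32.25] -75.27 0.2 21
270 288 [(226, 141, -6.6), (227, 141, -5.3), (228, 143, -4.1), (229, 146, -2.9), (230, 147, -1.6), (231, 77, -0.4), (232, 81, 0.9), (233, 104, 2.1), (234, 102, 3.4), (235, 67, 4.6), (236, 46, 5.9), (237, 45, 7.2), (238, 45, 8.4), (239, 46, 9.7), (240, 49, 11.0), (241, 66, 12.2), (242, 87, 13.5), (243, 89, 14.8), (244, 89, 16.1), (245, 90, 17.3)]
290 292 [(226, 137, -6.6), (227, 135, -5.3), (228, 131, -4.1), (229, 139, -2.9), (230, 141, -1.6), (231, 85, -0.4), (232, 82, 0.9), (233, 104, 2.1), (234, 110, 3.4), (235, 109, 4.6), (236, 107, 5.9), (237, 106, 7.2), (238, 108, 8.4), (239, 107, 9.7), (240, 108, 11.0), (241, 104, 12.2), (242, 88, 13.5), (243, 91, 14.8), (244, 90, 16.1), (245, 89, 17.3)]
310 296 [(226, 130, -6.6), (227, 133, -5.3), (228, 126, -4.1), (229, 128, -2.9), (230, 131, -1.6), (231, 85, -0.4), (232, 83, 0.9), (233, 103, 2.1), (234, 109, 3.4), (235, 110, 4.6)
[... 687 characters left out ...]
 3.4), (235, 106, 4.7), (236, 96, 5.9), (237, 83, 7.2), (238, 72, 8.4), (239, 89, 9.7), (240, 97, 11.0), (241, 101, 12.3), (242, 89, 13.5), (243, 92, 14.8), (244, 92, 16.1), (245, 92, 17.4)]
600 354 [(226, 136, -6.6), (227, 134, -5.3), (228, 134, -4.1), (229, 137, -2.8), (230, 128, -1.6), (231, 80, -0.4), (232, 84, 0.9), (233, 98, 2.2), (234, 107, 3.4), (235, 107, 4.7), (236, 108, 5.9), (237, 107, 7.2), (238, 108, 8.4), (239, 108, 9.7), (240, 106, 11.0), (241, 101, 12.3), (242, 89, 13.5), (243, 92, 14.8), (244, 91, 16.1), (245, 91, 17.4)]
baseBackL [72.6 87.7]
baseFrontL [-158.4   87. ]
base front R [-160.8  -81.4]
guide front top [-151.6   53.3]
pad F [-128.3   49.8]
pad F R [-130.7  -46.3]
```

Through the window, the pad's back edge (row 231) lies parallel to the stop's front edge (row 232) on both sides of the lever, within about 1 mm. I now press once more from the side and then the front, so it is snug on both.

Run:
```python
from h import *
from rig import bot, snapshot
o=ori(YAW)
bot.close_gripper()
bot.move_ptp(W(-114,-72,110),o)
bot.movel(W(-114,-72,16),o,max_speed=150); bot.wait(.1)
f0=F(bot.get_state())
def push(pts,ax,thr):
    for p in pts:
        bot.movel(W(p[0],p[1],16),o,max_speed=40); st=bot.get_state(); f=F(st)-f0
        print(np.round(p,1),round(st["t"],2),toP(st["tcp_pos"]).round(1),f.round(1))
        if f[ax]<-thr: break
bot.movel(W(-114,-61,16),o,max_speed=50)
push([(-114,y) for y in np.arange(-60,-50,1.2)],1,6)
bot.movel(W(-114,-68,16),o,max_speed=80)
bot.movel(W(-125,-68,45),o,max_speed=150)
bot.movel(W(-160,-2,45),o,max_speed=180)
bot.movel(W(-160,-2,16),o,max_speed=120); bot.wait(.1); f0=F(bot.get_state())
bot.movel(W(-144,-2,16),o,max_speed=50)
push([(x,-2) for x in np.arange(-143,-134,1.2)],0,6)
bot.movel(W(-155,-2,16),o,max_speed=80)
bot.movel(W(-150,-2,190),o,max_speed=250); bot.wait(.15)
s=snapshot("wrist"); cv2.imwrite(f"pics/wrist7.png",s["pixels"][:,:,::-1]); np.savez(f"wrist7.npz",**s); print(bot.get_state()["t"])
c=s["pixels"][170:320,220:430,::-1]; cv2.imwrite("pics/wrist7z.png",cv2.resize(c,None,fx=3.8,fy=3.8,interpolation=cv2.INTER_CUBIC))
```

```text
[-114.  -60.] 23.57 [-114.   -60.1] [1.4 0.6 0.5]
[-114.   -58.8] 23.82 [-114.   -58.8] [0.9 0.7 0.1]
[-114.   -57.6] 24.07 [-114.1  -57.7] [1.1 1.  0.9]
[-114.   -56.4] 24.32 [-114.1  -57.6] [ 0.4 -3.4  1.3]
[-114.   -55.2] 24.57 [-114.1  -57.5] [ 0.7 -5.4  0.9]
[-114.  -54.] 24.82 [-114.1  -57.5] [-0.1 -8.   2.2]
[-143.   -2.] 27.28 [-143.2   -2. ] [ 0.2 -0.1  0.5]
[-141.8   -2. ] 27.53 [-141.7   -2. ] [-0.3  0.6  0.1]
[-140.6   -2. ] 27.78 [-140.6   -2. ] [0.  0.1 0.8]
[-139.4   -2. ] 28.03 [-140.5   -2. ] [-2.8  0.2  2.7]
[-138.2   -2. ] 28.28 [-140.4   -2.1] [-6.5 -0.1  4.4]
29.6917
```

View pics/wrist7z.png

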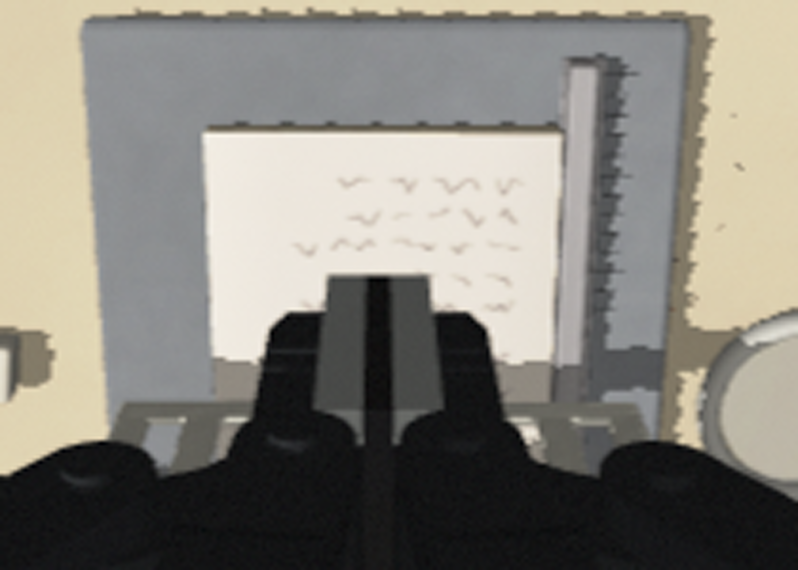

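Contact positions repeated (finger at -57.5 and -140.5 mm), so the pad is snug. Before pressing, I check the finger envelope against the window from the depth map.

Run:
```python
from h import *
from rig import bot
w=load("wrist7.npz"); C=cloud(w); st=bot.get_state(); print(st["tcp_pos"])
P=toP(C)-toP(st["tcp_pos"]); h=C[...,2]-st["tcp_pos"][2]
m=(w["z_map"]>0)&(h>-15)&(h<120)
for a in range(-15,90,8):
    k=m&(h>=a)&(h<a+8)
    if k.sum()>5: print(a,k.sum(),"x",P[k][:,0].min().round(),P[k][:,0].max().round(),"y",P[k][:,1].min().round(),P[k][:,1].max().round())
w=load("wrist6.npz")
print(toP([588.9,310.9]),toP([592.07,309.36]))
u0,v0=314-80,246-60
Y=lambda x,y:(u0+x/5-.4,v0+y/5-.4)
D=[edge(w,Y(335,177),Y(510,177),84,2.5),edge(w,Y(335,350),Y(510,350),84,2.5),edge(w,Y(331,182),Y(331,345),84,2.5),edge(w,Y(515,182),Y(514,345),84,2.5)]
print("lever",[toP(inter(D[i],D[j])).round(1) for i in(0,1) for j in (2,3)])
D=[edge(w,Y(210,139),Y(615,139),95.5,2),edge(w,Y(215,458),Y(610,458),97,2),edge(w,Y(203,150),Y(208,450),95.5,2),edge(w,Y(624,150),Y(615,450),95.5,2)]
print("win",[toP(inter(D[i],D[j])).round(1) for i in(0,1) for j in (2,3)])
```

```text
[459.86160337 275.19227946 188.31636848]
1 168 x -12.0 -7.0 y -12.0 13.0
9 424 x -12.0 -7.0 y -13.0 14.0
17 527 x -12.0 -6.0 y -13.0 14.0
25 508 x -12.0 -7.0 y -13.0 14.0
33 738 x -13.0 11.0 y -17.0 17.0
41 1795 x -15.0 12.0 y -33.0 33.0
49 4782 x -15.0 12.0 y -38.0 39.0
57 4097 x -17.0 9.0 y -45.0 46.0
65 6278 x -18.0 9.0 y -51.0 53.0
73 9215 x -19.0 8.0 y -58.0 59.0
81 11081 x -19.0 -3.0 y -62.0 63.0
89 4192 x -21.0 -11.0 y -61.0 62.0
[-17.01039835  -0.58851334] [-14.33694972  -2.88485227]
lever [array([-35. , -17.9]), array([-35. ,  17.4]), array([  1.4, -18.3]), array([ 1.4, 17.7])]
win [array([-47. , -40.8]), array([-45.9,  36.5]), array([ 18. , -42.1]), array([18.1, 36. ])]
```

Run:
```python
from h import *
from rig import bot, snapshot
o=ori(YAW)
X,Yy=-17,-1.0
bot.movel(W(-80,-1,160),o,max_speed=200)
bot.movel(W(X,Yy,150),o,max_speed=200)
bot.movel(W(X,Yy,92),o,max_speed=120); bot.wait(.1)
st=bot.get_state(); f0=F(st); print(st["t"],toP(st["tcp_pos"]).round(1),st["tcp_pos"][2].round(1),f0.round(1))
z=92; last=None
bot.movel(W(X,Yy,82),o,max_speed=40); z=82
while z>58:
    z-=2; bot.movel(W(X,Yy,z),o,max_speed=30); st=bot.get_state(); f=F(st)-f0
    print(z,round(st["t"],2),toP(st["tcp_pos"]).round(1),st["tcp_pos"][2].round(2),f.round(1))
    if f[2]>24: break
bot.wait(.3); st=bot.get_state(); print("hold",st["tcp_pos"][2].round(2),(F(st)-f0).round(1))
s=snapshot("side"); cv2.imwrite("pics/side8.png",cv2.resize(s["pixels"][180:330,220:400,::-1],None,fx=4,fy=4,interpolation=cv2.INTER_CUBIC))
```

```text
31.425 [-16.3  -0.7] 93.2 [-0.4 -0.5  0.1]
80 32.08 [-16.9  -0.7] 80.55 [-0.8  0.4  5. ]
78 32.33 [-17.3  -0.8] 78.58 [-1.1  1.2  6.3]
76 32.58 [-17.6  -0.8] 76.65 [-2.4  0.   7.7]
74 32.83 [-17.9  -0.7] 74.72 [-3.8 -0.1  8.5]
72 33.08 [-18.   -0.7] 72.84 [-3.5  0.7  9.8]
70 33.33 [-18.2  -0.7] 70.94 [-4.4  0.  10.8]
68 33.58 [-18.2  -0.7] 70.2 [-6.8 -0.9 15.5]
66 33.83 [-18.1  -0.7] 69.87 [-10.4  -0.8  24.1]
hold 69.86 [-9.7 -1.4 24.5]
```

View pics/side8.png

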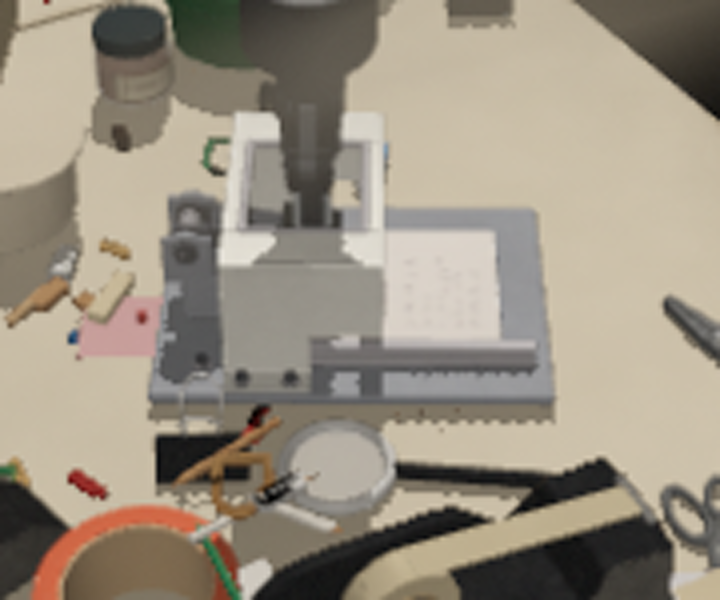

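The side view shows the fingers down through the window with clear room to its rim at about (300,190). The lever has hit its stop, with z held at 69.9 mm while the force rose from 11 to 24 N. One small extra press, then release and check.

Run:
```python
from h import *
from rig import bot, snapshot
o=ori(YAW); X,Yy=-17,-1.0
bot.movel(W(X,Yy,64.8),o,max_speed=30); bot.wait(.2); st=bot.get_state(); print(st["tcp_pos"][2].round(2),F(st).round(1))
bot.movel(W(X,Yy,95),o,max_speed=40)
bot.movel(W(X,Yy,150),o,max_speed=150); st=bot.get_state(); print(st["t"],F(st).round(1))
bot.movel(W(-60,0,215),o,max_speed=200); bot.release(); bot.wait(.1)
for n in ["wrist","scene","side"]:
    s=snapshot(n); cv2.imwrite(f"pics/{n}9.png",s["pixels"][:,:,::-1]); np.savez(f"{n}9.npz",**s)
    if n=="wrist":
        c=s["pixels"][100:310,180:440,::-1]; cv2.imwrite("pics/wrist9z.png",cv2.resize(c,None,fx=2.8,fy=2.8,interpolation=cv2.INTER_CUBIC))
    if n=="side":
        c=s["pixels"][195:320,230:390,::-1]; cv2.imwrite("pics/side9z.png",cv2.resize(c,None,fx=4.6,fy=4.6,interpolation=cv2.INTER_CUBIC))
w=load("wrist9.npz");w6=load("wrist6.npz")
for q in (w6,w):
    C=cloud(q); P=toP(C); 
    m=(abs(P[...,0]+17)<10)&(abs(P[...,1])<10)&(C[...,2]>40)&(C[...,2]<120); print("lever z",np.median(C[m][:,2]).round(1))
    m=(P[...,0]<-90)&(P[...,0]>-125)&(abs(P[...,1])<40); print("pad z",np.median(C[m][:,2]).round(1))
u0,v0=314-80,246-60; Z=lambda x,y:(u0+x/5-.4,v0+y/5-.4)
for q in (w6,w):
  for k,a,b in [("padB_R",Z(215,226),Z(325,226)),("padB_L",Z(520,226),Z(610,226))]:
    p,d,r,n=edge(q,a,b,24,2.5); print(k,toP(p).round(2),np.degrees(np.arctan2(d[1],d[0])).round(2))
print(bot.get_state()["t"])
```

```text
69.68 [-12.8  -2.8  30.3]
36.05 [ 0.5 -0.4 -1. ]
lever z 84.3
pad z 21.0
lever z 84.3
pad z 21.0
padB_R [ -0.94 -33.73] -75.27
padB_L [-0.92 33.98] -75.27
padB_R [ -1.02 -36.5 ] -75.2
padB_L [-0.66 34.36] -75.31
37.625
```

View pics/wrist9z.png

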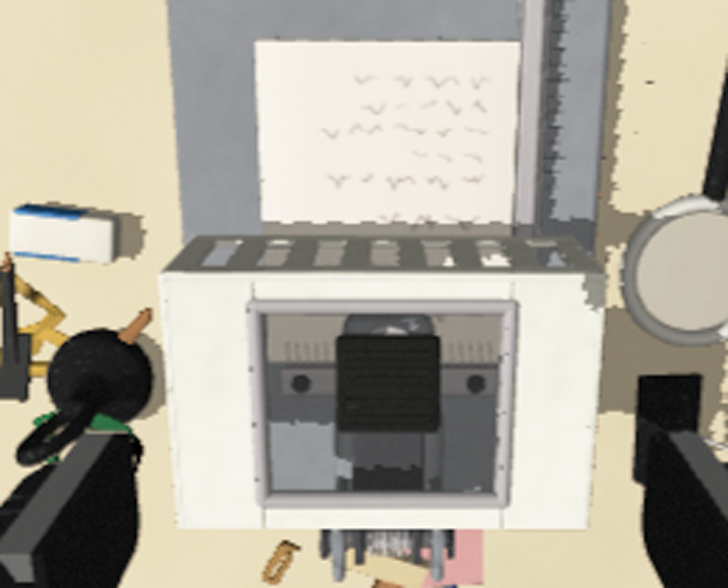

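View pics/side9z.png

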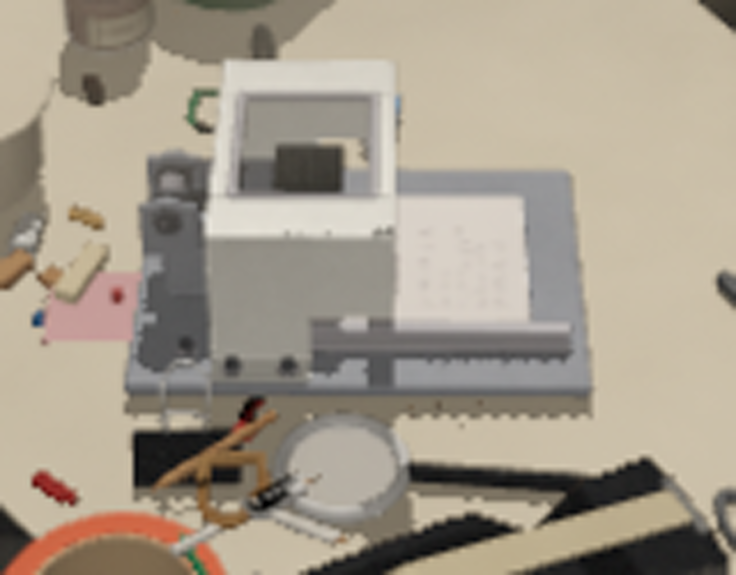

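The wrist view shows the lever pad back up at (388,383), with z 84.3 as before. The pad's back edge is parallel to the stop at row 358 and its side runs along the guide at x≈520. The bystanders look unmoved. I'm handing the job in.

Run:
```python
from rig import bot
print(bot.close_job()); print(bot.get_state()["t"])
```

```text
the job is handed in; nothing more can be done
None
the job is handed in; nothing more can be done
```

I punched the notepad and handed the job in at about 37.6 s, inside the 56 s limit.

**Pad:** I pushed it with closed fingers against the side guide, then against the back stop, and repeated both pushes. The second time, contact came at the same finger positions (within 0.1 mm), at 8 N on the side and 6.5 N on the front. It was never picked up.

**Lever:** I pressed it through the window onto its stop. The fingertip stopped at 69.7 mm while the force rose to about 30 N, against about 11 N of spring force. After release the lever pad is back at 84.3 mm, the same as before the press.

**Guard and bystanders:** The closed fingers were about ±17 mm wide at the window, which is about 77 mm wide, and I saw no sideways contact force. In the last pictures, the things beside the punch look where they were. I checked that by eye and did not measure it.

**Readings that disagreed:**
- **Front edge:** it measured -128 to -131 mm where -134 was expected.
- **Back edge:** it measured about 0.9 mm short of the stop face, less than one pixel.
- **Pad height:** the depth map gave the pad's top as 21 mm, not 24.

I put these down to the camera calibration. Both halves of the back edge lie parallel to the stop, and the repeated contacts agree.

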